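# Reset the height stop of a bench jig and lock it again

## Task

Reset the height stop on the red jig: first slacken the lock ring by its blue-handled lever (anticlockwise) without disturbing the black adjuster knob, then turn the knob until its white needle points at the green mark. With the needle still on the mark, tighten the lock ring again until it is firm, some 30 to 40 degrees past the point where you feel it bite and no further, then let go; leave the other things on the bench alone.

Things in the scene. Friction and masses are not known exactly. Their poses are not given: they have to be found in the camera images.
- stop_jig: Red cast jig screwed to the bench: dark steel foot plate 150 x 210 x 12 mm, a column, and on it a round red head of 116 mm diameter whose top is 92 mm above the bench. Origin: on the vertical axis shared by head, lock ring and knob, at bench level; z up; the column stands on its -y side.
- lock_ring (a joint): Turn (rad) of the aluminium lock ring (64 mm diameter, 92 to 107 mm above the bench, below the knob) about the vertical axis: near 0 and tight at the start, grows anticlockwise from above (loosening), stops at -1.5 and 1.2, slack within 0.7 of loosening, stays where left. Handle push while it turns slowly: 3 N slack; from the bite on it grows by about 1.2 N per 0.1 rad.
- handle_grip (a point): Grasp point on the upright blue round handle at the end of the ring's lever: 14 mm diameter, 80 mm from the vertical axis, its top 140 mm above the bench; this point is on its centre line, 127 mm up. The 10 mm thick steel lever below it, top 105 mm up, runs in to the ring. At the start it points along the jig's +y.
- adjuster (a joint): Turn of the black adjuster knob in rad about the same axis; 0 at the start, grows clockwise seen from above; stops at -0.3 and 1.9. Turns easily (about 0.2 N m) once the ring is slack, and is clamped while it is tight. The knob is spring-seated: it and its needle stand 0 to 4 mm higher than the heights given, highest when slack.
- knob_grip (a point): Grasp point of the knob, on the vertical axis, 140 mm above the bench. The knob is a disc of 48 mm diameter (top 118 mm above the bench) with an upright grip bar on it, 44 mm long, 14 mm thick, from 118 to 152 mm above the bench; the bar runs along the needle's direction (pinch it across).
- needle_tip (a point): Outer tip of the white needle that sticks out flat from the knob's disc, 41 mm from the vertical axis, 113 mm above the bench.
- mark_tip (a point): Centre of the inner face of the green mark, at the needle's circle, 41 mm from the vertical axis, 113 mm above the bench. The mark is a green block 9 mm wide (along the circle), 12 mm long, standing fixed on the rim of the red head up to 110 mm above the bench, 0.65 to 1.25 rad clockwise of the needle's start.
- washer: Hidden clamping washer in the red head, pressed on the spindle by the ring; origin on the axis near bench level. Turning the knob clockwise lowers the spindle, so the ring then bites further clockwise than before, which must be felt. Firm: 0.4 to 0.8 rad past the bite, 8 to 12 N on the handle while it turns at 20 to 40 mm/s (at rest the reading drops by half); 15 N overstrains it.
- spindle: Spindle that the knob screws down, its brass foot 28 mm in diameter showing under the red head; origin on the vertical axis, near bench level.
- pine_block: Loose pine block 50 x 60 x 26 mm on the jig's foot plate, under the spindle; origin at the centre of its underside. Bystander.
- screwdriver: Loose orange-handled screwdriver lying on the bench. Bystander.
- mallet: Loose wooden mallet lying on the bench, head 55 x 110 x 70 mm at its +x end, handle 24 mm wide. Bystander.
- offcut: Loose pine offcut 90 x 45 x 30 mm on the bench. Bystander.

How it is judged:
On the way, in this order (a step that is already met when the one before it is completed fails the run):
1. the lock ring is slack and the knob has not been turned (needle tip within 4 mm of its start) (contact force between washer and spindle below 2 N and distance of needle_tip from where it was at the start of the episode below 0.004 m), for 0.2 s.
2. the ring still slack, the needle tip is at the mark (within 4.5 mm) (contact force between washer and spindle below 2 N and horizontal distance between needle_tip and mark_tip below 0.0045 m), for 0.2 s.
At the end, for the whole second after the job is handed in: The lock ring is tight again (it clamps the spindle with 12 to 45 N, 0.25 to 0.9 rad past its bite), the needle tip is within 4.5 mm of the green mark's tip, ring and knob are at rest and released (contact force between washer and spindle between 12 and 45 N and horizontal distance between needle_tip and mark_tip below 0.0045 m and velocity of joint lock_ring between -0.05 and 0.05 rad/s and velocity of joint adjuster between -0.05 and 0.05 rad/s); the robot touches nothing.
It fails at once if the lock ring was overtightened (clamping force over 58 N, more than 1.1 rad past the bite) (contact force between washer and spindle above 58 N).
It fails at once if the knob was forced round while clamped (contact force between washer and spindle above 8 N and (velocity of joint adjuster above 0.5 rad/s or velocity of joint adjuster below -0.5 rad/s)).
It fails at once if a bystander was moved by more than 15 mm (distance of any of pine_block, screwdriver, mallet, offcut from where it was at the start of the episode above 0.015 m).
It also fails if it takes over 72 s, if anything falls off the work surface, if the arm or the gripper's body presses on something with over 40 N, if the wrist force passes 120 N, or if a joint passes its speed limit or range.

## Robot

A 6-joint arm with a two-finger parallel gripper is mounted at the origin on the work surface. World frame = base frame: x ahead of the robot, y to its left, z up, the work surface at z = 0. Lengths are in m, angles in rad, forces in N, time in s.
With the tool pointing down it reaches from about 0.35 to 0.775 m from the base axis. Payload 7.3 kg.
Tool frame: the origin (TCP) lies at the very end of the fingers, on their centre line; the grasp point (between the pads) lies 19 mm behind it; z points along the fingers, y is the line along which they close (so a half turn about z gives the same grasp; the last joint's range is limited). The gripper opens to 92 mm and grips with 3 to 60 N. Pads are 19 mm wide; open, the fingers measure 130 mm over their backs; the gripper's body (75 mm by 190 mm) begins 47 mm behind the grasp point.
Start: joints at [-1.301, 0.342, 1.524, -0, 1.275, -0.146], TCP at [0.212, -0.48, 0.188] pointing down, gripper open.
Joint ranges: [-2.53, 2.53], [-0.77, 2.02], [0.04, 2.7], [-1, 4.14], [0.28, 2.66], [-3.11, 3.11]. Speed limits (rad/s): [2.57, 2.57, 3.14, 3.14, 3.14, 3.14].

## Interface

Orientations are given as [roll, pitch, yaw] about the fixed x, y, z axes, in that order (R = Rz(yaw) Ry(pitch) Rx(roll)).
In Python, from cell import * gives the robot as it stands.
- The arm moves only by the tool step_arm, never from a script. Its argument "commands" is a list of rows, each a list of 7 numbers: the opening, from 0 (shut) to 1 (fully open), then the shift along the world's x, y, z in cm, then the turn, a rotation vector about the world's x, y, z in rad. A call has 1 to 5 rows; each row is the pose to reach, as a shift and turn from the pose commanded when the call began; what a row does not reach only later rows make up. A row lasts 1/12 s, in which the tool goes at most 41.7 mm and 7.16 degrees, less where a joint would pass 70% of its speed; a pose out of reach is approached as far as the arm can. A call with a gripper value outside its range is refused whole. The fingers move at their own pace and stop on an object; "grip_force" is the grip in N (left out, the last holds). Time passes only in rows, so rows that repeat a pose let the fingers close. It gives the time, the measured TCP pose, the force, the opening and the grip force at its end, in the units of the state.
- observe(): the state, without advancing time (a new reading comes with each control period).
- read_camera(name): name is "scene" or "top"; returns the picture (420x560x3 uint8, red, green, blue); there is no depth.
- camera_model(name): a dict with "vfov" (degrees; the focal length in pixels is half the picture's height over the tangent of half this angle, whatever the lens; pixels are square), "cx", "cy" (the principal point, pixels), "world_to_cam" (4x4, takes a point from world to camera coordinates). Camera axes: x right, y up, looking along -z (the intrinsics and any distortion apply to the point x, -y, -z); pixel columns grow to the right and rows downward; lengths in m; the calibration is good to about 2 mm. A picture is of the moment at which its call begins. camera_model takes no time and is no camera call.
- hand_in(): hands the job in; it is judged then, once.
The state is a dict: "time": time; "qpos": joint angles; "qvel": joint speeds; "joint_efforts": joint torques, N m; "tool_pos": TCP position; "tool_rot": TCP orientation; "contact_force": force on the tool from outside, world axes, zero at the start; "torque": the same for the moment, N m; "opening": finger opening in m; "grip_force": force on a finger pad.
Only numpy, scipy, OpenCV 4.12 (cv2) and the standard library are available. Lean on these libraries where they do the work, as an engineer would, in place of code of your own. Each camera call takes 0.05 s, during which the arm holds its last target. There are 200 camera calls.

## Working session

There is one attempt and no reset: what is moved stays moved. The work goes in short steps, Python scripts to look and compute and a tool call to move; the robot and the scene stay as the last step left them, time stands still between calls to the robot, and variables do not carry over. Pictures are saved under pics/ and viewed, at most 10 in all, crops included, and the job is handed in when it is done.

Besides the shell and the picture viewer there is one more tool, called after "Request:" as name(argument=value, ...) on one line, values as JSON. step_arm: Moves the arm, as the interface text tells. Its arguments: {"type":"object","properties":{"commands":{"type":"array"},"grip_force":{"type":"number"}},"required":["commands"]}

```bash
mkdir -p pics; python3 - <<'E'
from cell import *
import cv2
for n in ("scene","top"):
    im=read_camera(n); cv2.imwrite(f"pics/{n}0.png",im[:,:,::-1]); m=camera_model(n); print(n,m)
s=observe(); print(s)
E
```

```text
scene {'vfov': 55.74870923963387, 'cx': 279.49085930583595, 'cy': 213.35982178321356, 'world_to_cam': array([[ 0.40326757,  0.91497478,  0.01401507, -0.25765691],
       [-0.49023623,  0.20308451,  0.84759962,  0.20950981],
       [ 0.77268604, -0.34868013,  0.53045118, -1.49717641],
       [ 0.        ,  0.        ,  0.        ,  1.        ]])}
top {'vfov': 53.97598373919456, 'cx': 273.71803652397904, 'cy': 204.11123906724364, 'world_to_cam': array([[-0.0465073 , -0.99891484, -0.00249211,  0.04839954],
       [ 0.97321488, -0.04587278,  0.22527423, -0.64443735],
       [-0.22514409,  0.00805154,  0.97429221, -1.16493183],
       [ 0.        ,  0.        ,  0.        ,  1.        ]])}
{'time': 0.1, 'qpos': array([-1.30100279e+00,  3.42648180e-01,  1.52491196e+00, -2.06073254e-06,
        1.27538477e+00, -1.46018349e-01]), 'qvel': array([-0.00223819, -0.00187185, -0.00063597, -0.00109471,  0.00166471,
        0.00040349]), 'joint_efforts': array([ 2.19880807e-03, -4.32003415e+01, -2.44696140e+01,  7.19013694e-02,
        5.25698299e-02, -4.64783079e-05]), 'tool_pos': array([ 0.21196631, -0.47986403,  0.18772034]), 'tool_rot': array([-3.14025450e+00, -1.94803045e-04,  4.15812357e-01]), 'contact_force': array([-0.07600845,  0.18021654, -0.39783533]), 'torque': array([ 0.03727355, -0.02445286,  0.0247926 ]), 'grip_force': 0.0, 'opening': 0.09180713936232152}
```

View pics/scene0.png

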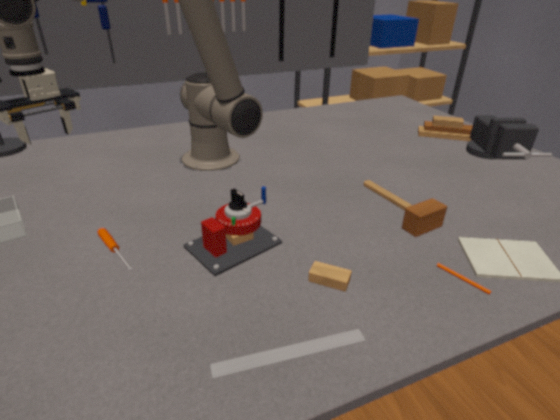

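View pics/top0.png

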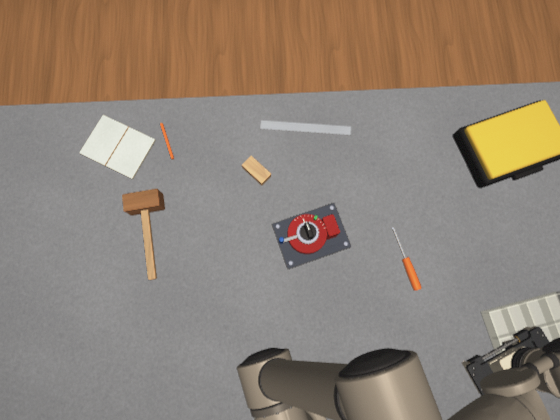

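The pictures show the jig near (308,233) in the top view. The blue lever end is at about (282,240), to image left (+y), and the column is at (332,226). I'll enlarge this area and fit the colours.

```bash
cat > h.py <<'E'
from cell import *
import cv2, numpy as np
def ray(n,u,v):
    m=camera_model(n); W=m["world_to_cam"]; f=210/np.tan(np.radians(m["vfov"]/2))
    d=W[:3,:3].T@np.array([(u-m["cx"])/f,-(v-m["cy"])/f,-1]); return -W[:3,:3].T@W[:3,3], d
def atz(n,u,v,z):
    c,d=ray(n,u,v); return c+d*(z-c[2])/d[2]
def proj(n,p):
    m=camera_model(n); W=m["world_to_cam"]; f=210/np.tan(np.radians(m["vfov"]/2))
    q=W[:3,:3]@np.asarray(p,float)+W[:3,3]; return np.array([m["cx"]-f*q[0]/q[2], m["cy"]+f*q[1]/q[2]])
def masks(n,box):
    im=read_camera(n); x0,y0,x1,y1=box; c=im[y0:y1,x0:x1].astype(int); r,g,b=c[...,0],c[...,1],c[...,2]
    M=dict(blue=(b>r+40)&(b>g+30),green=(g>r+35)&(g>b+20),red=(r>g+60)&(r>b+60))
    out={k:(np.argwhere(v).mean(0)[::-1]+[x0,y0],int(v.sum())) for k,v in M.items() if v.any()}
    return im,out,M
E
python3 - <<'E'
from h import *
a,o,M=masks("top",(265,195,360,275)); print(o)
b,o2,_=masks("scene",(180,175,290,270)); print(o2)
A=cv2.resize(a[200:265,270:345],None,fx=7,fy=7,interpolation=cv2.INTER_CUBIC)
cv2.imwrite("pics/t1.png",A[:,:,::-1])
B=cv2.resize(b[180:270,180:285],None,fx=6,fy=6,interpolation=cv2.INTER_CUBIC)
cv2.imwrite("pics/s1.png",B[:,:,::-1])
# column+head red; bolts
print("handle top",atz("top",*o["blue"][0],.13), "scene",atz("scene",*o2["blue"][0],.127))
print("mark",atz("top",*o["green"][0],.11), atz("scene",*o2["green"][0],.105))
print("head0",atz("top",308,233,.092))
E
```

```text
{'blue': (array([280.95833333, 239.33333333]), 24), 'green': (array([315.33333333, 216.83333333]), 12), 'red': (array([313.0751731 , 232.02077151]), 1011)}
{'blue': (array([263.18181818, 193.        ]), 44), 'green': (array([233.0625, 219.3125]), 16), 'red': (array([226.54464894, 228.80436264]), 1467)}
handle top [0.5306186  0.00307398 0.13      ] scene [ 0.53964255 -0.00360058  0.127     ]
mark [ 0.59420206 -0.09994854  0.11      ] [ 0.59509583 -0.1031504   0.105     ]
head0 [ 0.55085727 -0.07729039  0.092     ]
```

View pics/t1.png

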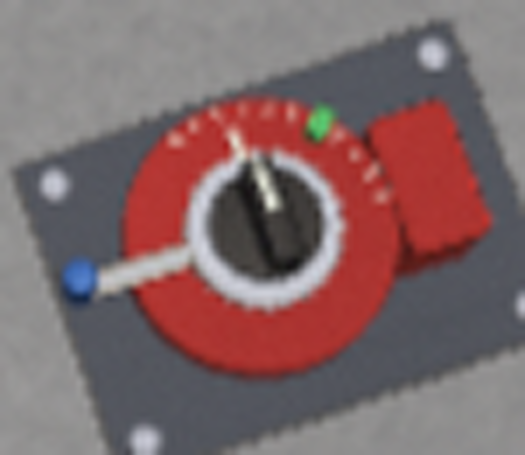

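View pics/s1.png

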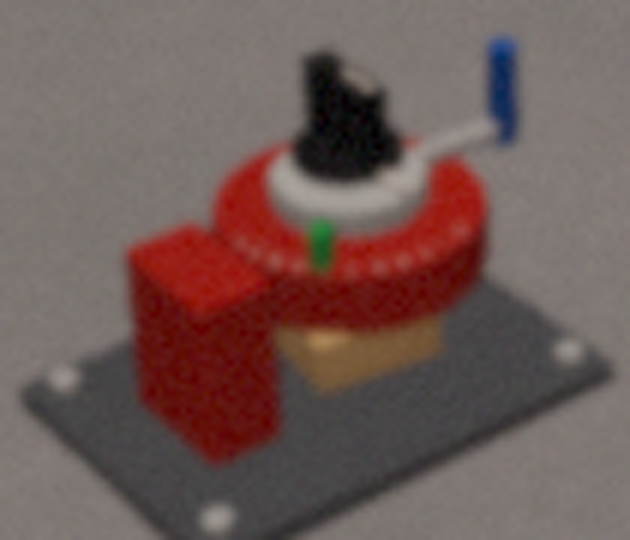

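```bash
python3 - <<'E'
from h import *
from scipy.optimize import least_squares
px=lambda X,Y,s=7,x0=270,y0=200:((X+.5)/s-.5+x0,(Y+.5)/s-.5+y0)
print("head",atz("top",*px(260.5,236),.092),"ring",atz("top",*px(264.5,229),.107))
ps=lambda X,Y:px(X,Y,6,180,180)
print("ring scene",atz("scene",*ps(347,187),.105),"head scene",atz("scene",*ps(351,208),.092))
def tri(p,q):
    f=lambda P:np.r_[proj("top",P)-p,proj("scene",P)-q]
    r=least_squares(f,[.55,-.07,.12]); return r.x,r.fun
print("blue top",tri(px(80,277),ps(502,45)))
print("blue mid",tri((280.96,239.33),(263.18,193)))
print("green",tri(px(320,118),ps(320,225)))
print("needle tip",atz("top",*px(233,133),.113), "needle in",atz("top",*px(275,205),.15))
for X,Y in ((55,185),(433,54),(145,440)): print("bolt",atz("top",*px(X,Y),.014))
for X,Y in ((64,378),(568,350),(217,518)): print("bolt s",atz("scene",*ps(X,Y),.014))
m=camera_model("top");W=m["world_to_cam"];print(-W[:3,:3].T@W[:3,3])
E
```

```text
head [ 0.55018498 -0.07370731  0.092     ] ring [ 0.55069453 -0.07424906  0.107     ]
ring scene [ 0.5621696  -0.08113937  0.105     ] head scene [ 0.55835928 -0.07868384  0.092     ]
blue top (array([0.52955071, 0.00189024, 0.13798776]), array([ 0.44357927,  0.14385387,  0.42752473, -0.01743092]))
blue mid (array([0.53119654, 0.00127046, 0.12168465]), array([ 0.5821014 ,  0.18854297,  0.55704928, -0.02258502]))
green (array([ 0.59467132, -0.10169227,  0.11069727]), array([ 0.66169015,  0.17069371,  0.56128454, -0.00140699]))
needle tip [ 0.59021624 -0.06336524  0.113     ] needle in [ 0.55336459 -0.07527493  0.15      ]
bolt [0.5893496  0.00941291 0.014     ]
bolt [ 0.64098518 -0.16312826  0.014     ]
bolt [ 0.47492099 -0.02430895  0.014     ]
bolt s [ 0.52202823 -0.19855344  0.014     ]
bolt s [0.5860847  0.00807473 0.014     ]
bolt s [ 0.63727143 -0.16441511  0.014     ]
[0.36714943 0.02816438 1.28027975]
```

The axis is at about (0.5505, -0.0745) and the handle at (0.530, 0.002), a lever angle of about 1.84 rad. The needle is at 0.27 rad and the mark at about -0.54 rad. I'll move above the handle with the fingers closing along the tangent.

Request:
step_arm(commands=[[0.5,2.12,3.21,0,0,0,0.095],[0.5,4.24,6.42,0,0,0,0.19],[0.5,6.36,9.64,0,0,0,0.285],[0.5,8.48,12.85,0,0,0,0.38],[0.5,10.6,16.07,0,0,0,0.473]], grip_force=25)

```text
time: 0.62
tool_pos: [0.3186, -0.318, 0.1883]
tool_rot: [-3.142, -0.0, 0.893]
contact_force: [1.0, 0.3, 0.1]
opening: 0.0629
grip_force: 0.0
```

Request:
step_arm(commands=[[0.5,2.12,3.21,0,0,0,0.095],[0.5,4.24,6.42,0,0,0,0.19],[0.5,6.36,9.64,0,0,0,0.285],[0.5,8.48,12.85,0,0,0,0.38],[0.5,10.6,16.07,0,0,0,0.473]])

```text
time: 1.03
tool_pos: [0.4247, -0.1571, 0.1884]
tool_rot: [3.141, 0.0, 1.366]
contact_force: [0.0, -0.5, 0.7]
opening: 0.0457
grip_force: 0.0
```

Request:
step_arm(commands=[[0.5,2.12,3.21,0,0,0,0.095],[0.5,4.24,6.42,0,0,0,0.19],[0.5,6.36,9.64,0,0,0,0.285],[0.5,10.6,16.07,0,0,0,0.474],[0.5,10.6,16.07,0,0,0,0.474]])

```text
time: 1.45
tool_pos: [0.531, 0.0043, 0.1883]
tool_rot: [3.141, -0.0, 1.843]
contact_force: [0.2, -1.0, 0.2]
opening: 0.046
grip_force: 0.0
```

Request:
step_arm(commands=[[0.5,0,0,-2,0,0,0],[0.5,0,0,-4,0,0,0],[0.5,0,0,-6,0,0,0],[0.5,0,0,-7.6,0,0,0],[0.5,0,0,-7.6,0,0,0]])

```text
time: 1.87
tool_pos: [0.5277, 0.0023, 0.109]
tool_rot: [-3.136, -0.003, 1.836]
contact_force: [-0.3, 0.4, 0.1]
opening: 0.0458
grip_force: 0.0
```

Request:
step_arm(commands=[[0.1,0,0,0,0,0,0],[0.1,0,0,0,0,0,0],[0.1,0,0,0,0,0,0],[0.1,0,0,0,0,0,0],[0.1,0,0,0,0,0,0]])

```text
time: 2.28
tool_pos: [0.5305, 0.0017, 0.1132]
tool_rot: [3.14, 0.001, 1.836]
contact_force: [-0.1, 0.4, -0.0]
opening: 0.0171
grip_force: 0.0
```

```bash
python3 - <<'E'
from h import *
a=read_camera("top");b=read_camera("scene")
A=cv2.resize(a[195:265,265:345],(400,350),interpolation=cv2.INTER_CUBIC)
B=cv2.resize(b[160:250,200:300],(389,350),interpolation=cv2.INTER_CUBIC)
cv2.imwrite("pics/g1.png",np.hstack([A,B])[:,:,::-1]); print(observe())
E
```

```text
{'time': 2.3833, 'qpos': array([-1.41274166e-01,  4.23752088e-01,  1.62215989e+00,  3.40880993e-05,
        1.09466595e+00, -4.06222579e-01]), 'qvel': array([-0.00028809,  0.00485388,  0.00232579,  0.00093332, -0.00215391,
        0.00203354]), 'joint_efforts': array([-6.13412209e-03, -4.50473607e+01, -2.21527755e+01,  5.37599029e-02,
        6.27606595e-02,  4.64350614e-04]), 'tool_pos': array([0.53031802, 0.00175704, 0.11285272]), 'tool_rot': array([3.14064853e+00, 3.73114849e-04, 1.83572895e+00]), 'contact_force': array([0.28348009, 0.19472839, 0.76627322]), 'torque': array([ 0.04211021, -0.15371395, -0.04304864]), 'grip_force': 0.0, 'opening': 0.011331777359745264}
```

View pics/g1.png

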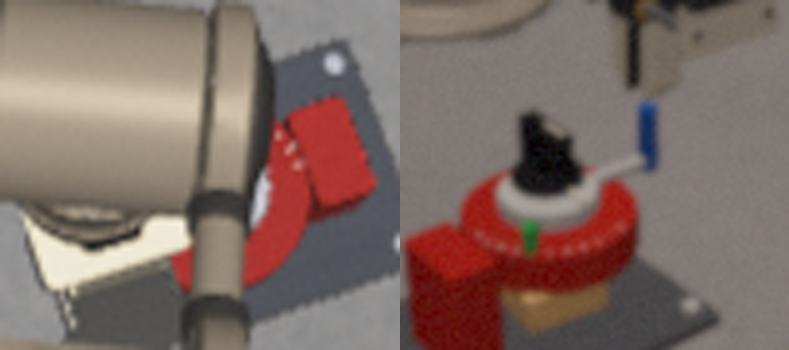

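The grasp missed: in the scene view the fingers end at about (262,183), above and behind the handle (top at (264,187)), which has not moved. I'll compare against the projected TCP to find the calibration offset.

```bash
python3 - <<'E'
from h import *
p=observe()["tool_pos"]; print(p,proj("scene",p),proj("top",p))
for n in("scene","top"): print({k:v for k,v in camera_model(n).items() if k!="world_to_cam"})
b=read_camera("scene"); a=read_camera("top")
B=cv2.resize(b[110:210,200:300],(600,600),interpolation=cv2.INTER_CUBIC)
cv2.imwrite("pics/g2.png",B[:,:,::-1])
E
```

```text
[0.53031802 0.00175704 0.11285272] [263.80914577 195.77352614] [281.33752228 240.27186576]
{'vfov': 55.74870923963387, 'cx': 279.49085930583595, 'cy': 213.35982178321356}
{'vfov': 53.97598373919456, 'cx': 273.71803652397904, 'cy': 204.11123906724364}
```

View pics/g2.png

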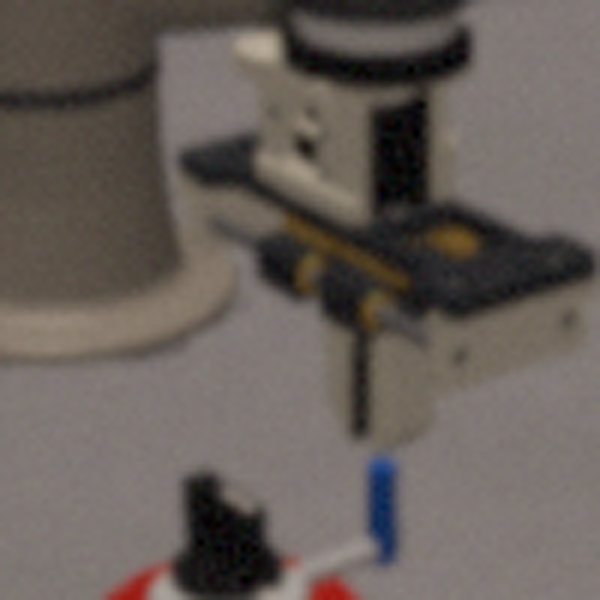

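```bash
python3 - <<'E'
from h import *
p=np.array([.212,-.48,.188]); y=.416-np.pi/2; d=np.array([np.cos(y),np.sin(y),0])
for n in("scene","top"):
  for z in (0,.04): print(n,z,[proj(n,p+s*.055*d+[0,0,z]).round(1) for s in(-1,0,1)])
a=cv2.imread("pics/scene0.png")[80:170,0:100]; b=cv2.imread("pics/top0.png")[310:400,460:560]
cv2.imwrite("pics/c0.png",np.hstack([cv2.resize(a,(400,360)),cv2.resize(b,(400,360))]))
E
```

```text
scene 0 [array([ 73.3, 145.4]), array([ 52.8, 151. ]), array([ 30.9, 157. ])]
scene 0.04 [array([ 69.5, 131.6]), array([ 48.4, 136.9]), array([ 25.9, 142.5])]
top 0 [array([461.6, 363.6]), array([480.2, 353.3]), array([498.7, 343. ])]
top 0.04 [array([468.9, 366.2]), array([488.3, 355.4]), array([507.4, 344.7])]
```

View pics/c0.png

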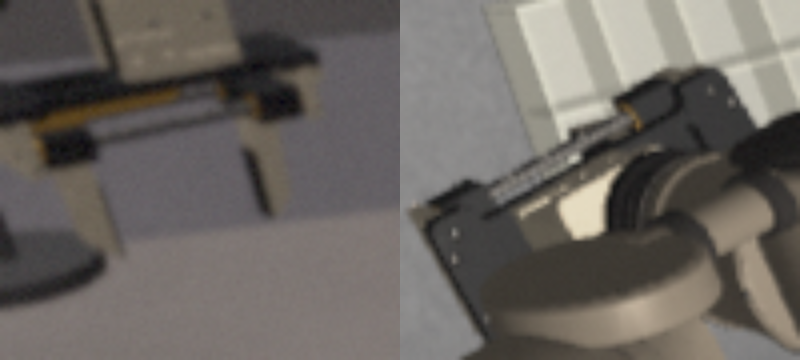

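Both poses show the true fingertips about 37 mm higher than the reported TCP, while the two cameras agree with each other on the handle. I'll open and lower 3.3 cm, which is safe because the fingers straddle the lever outside the head, then look.

Request:
step_arm(commands=[[0.5,0,0,0,0,0,0],[0.5,0,0,0,0,0,0],[0.5,0,0,0,0,0,0],[0.5,0,0,0,0,0,0],[0.5,0,0,0,0,0,0]])

```text
time: 2.9
tool_pos: [0.5301, 0.0018, 0.1123]
tool_rot: [3.142, -0.0, 1.836]
contact_force: [-1.0, 0.1, -0.7]
opening: 0.0387
grip_force: 0.0
```

Request:
step_arm(commands=[[0.5,0,0,-0.8,0,0,0],[0.5,0,0,-1.6,0,0,0],[0.5,0,0,-2.4,0,0,0],[0.5,0,0,-3.3,0,0,0],[0.5,0,0,-3.3,0,0,0]])

```text
time: 3.32
tool_pos: [0.5285, 0.002, 0.0769]
tool_rot: [-3.138, -0.002, 1.836]
contact_force: [-0.6, -0.0, -0.7]
opening: 0.0461
grip_force: 0.0
```

```bash
python3 - <<'E'
from h import *
b=read_camera("scene"); a=read_camera("top")
B=cv2.resize(b[150:230,205:300],(475,400),interpolation=cv2.INTER_CUBIC)
cv2.imwrite("pics/g3.png",B[:,:,::-1]);s=observe();print(s["tool_pos"],s["contact_force"],s["opening"],proj("scene",s["tool_pos"]))
E
```

```text
[0.52970782 0.0018856  0.07864526] [0.46421725 0.08277843 0.22504808] 0.04566312724679312 [263.85814962 206.96097459]
```

View pics/g3.png

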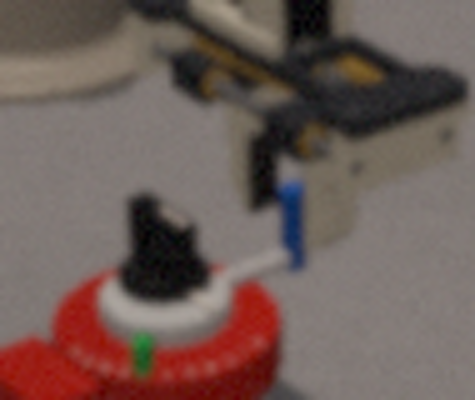

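The fingers now appear on both sides of the handle: far tip at about (257,191), near tip at about (270,199), handle at u≈263 between them. I'll lower another 0.4 cm and close; an opening near 14 mm would confirm the grasp.

Request:
step_arm(commands=[[0.3,0,0,-0.4,0,0,0],[0.05,0,0,-0.4,0,0,0],[0.05,0,0,-0.4,0,0,0],[0.05,0,0,-0.4,0,0,0],[0.05,0,0,-0.4,0,0,0]])

```text
time: 3.83
tool_pos: [0.5302, 0.0018, 0.0756]
tool_rot: [3.141, 0.0, 1.836]
contact_force: [0.2, -0.9, 0.1]
opening: 0.017
grip_force: 0.0
```

Request:
step_arm(commands=[[0.05,0,0,0,0,0,0],[0.05,0,0,0,0,0,0],[0.05,0,0,0,0,0,0]])

```text
time: 4.08
tool_pos: [0.5301, 0.0018, 0.0755]
tool_rot: [3.141, 0.0, 1.836]
contact_force: [-1.1, -0.4, 1.5]
opening: 0.0136
grip_force: 25.0
```

```bash
cat >> h.py <<'E'
def arc(C,p,ths,op,dz=0):
    v=np.array(p[:2])-C
    for t in ths:
        c,s=np.cos(t),np.sin(t); w=np.array([c*v[0]-s*v[1],s*v[0]+c*v[1]])-v
        print([op,round(100*w[0],2),round(100*w[1],2),dz,0,0,round(t,3)],end=", ")
    print()
E
python3 - <<'E'
from h import *
C=np.array([.5508,-.0752]);p=np.array([.5301,.0018])
for k in range(3):
    t0=.3*k; v=p-C; c,s=np.cos(t0),np.sin(t0)
    arc(C,C+np.array([c*v[0]-s*v[1],s*v[0]+c*v[1]]),[.06,.12,.18,.24,.3],.05)
E
```

```text
[0.05, np.float64(-0.46), np.float64(-0.14), 0, 0, 0, 0.06], [0.05, np.float64(-0.91), np.float64(-0.3), 0, 0, 0, 0.12], [0.05, np.float64(-1.35), np.float64(-0.49), 0, 0, 0, 0.18], [0.05, np.float64(-1.77), np.float64(-0.71), 0, 0, 0, 0.24], [0.05, np.float64(-2.18), np.float64(-0.96), 0, 0, 0, 0.3], 
[0.05, np.float64(-0.4), np.float64(-0.27), 0, 0, 0, 0.06], [0.05, np.float64(-0.78), np.float64(-0.56), 0, 0, 0, 0.12], [0.05, np.float64(-1.14), np.float64(-0.87), 0, 0, 0, 0.18], [0.05, np.float64(-1.48), np.float64(-1.2), 0, 0, 0, 0.24], [0.05, np.float64(-1.8), np.float64(-1.56), 0, 0, 0, 0.3], 
[0.05, np.float64(-0.3), np.float64(-0.37), 0, 0, 0, 0.06], [0.05, np.float64(-0.58), np.float64(-0.76), 0, 0, 0, 0.12], [0.05, np.float64(-0.83), np.float64(-1.17), 0, 0, 0, 0.18], [0.05, np.float64(-1.06), np.float64(-1.59), 0, 0, 0, 0.24], [0.05, np.float64(-1.26), np.float64(-2.02), 0, 0, 0, 0.3],
```

Request:
step_arm(commands=[[0.05,-0.46,-0.14,0,0,0,0.06],[0.05,-0.91,-0.3,0,0,0,0.12],[0.05,-1.35,-0.49,0,0,0,0.18],[0.05,-1.77,-0.71,0,0,0,0.24],[0.05,-2.18,-0.96,0,0,0,0.3]])

```text
time: 4.5
tool_pos: [0.5092, -0.0074, 0.0755]
tool_rot: [3.139, 0.001, 2.138]
contact_force: [3.6, 2.4, -1.7]
opening: 0.0132
grip_force: 25.0
```

Request:
step_arm(commands=[[0.05,-0.4,-0.27,0,0,0,0.06],[0.05,-0.78,-0.56,0,0,0,0.12],[0.05,-1.14,-0.87,0,0,0,0.18],[0.05,-1.48,-1.2,0,0,0,0.24],[0.05,-1.8,-1.56,0,0,0,0.3]])

```text
time: 4.92
tool_pos: [0.4909, -0.023, 0.0755]
tool_rot: [3.14, 0.001, 2.439]
contact_force: [2.8, 1.8, -0.6]
opening: 0.0131
grip_force: 25.0
```

Request:
step_arm(commands=[[0.05,-0.3,-0.37,0,0,0,0.06],[0.05,-0.58,-0.76,0,0,0,0.12],[0.05,-0.83,-1.17,0,0,0,0.18],[0.05,-0.95,-1.38,0,0,0,0.21],[0.05,-0.95,-1.38,0,0,0,0.21]])

```text
time: 5.33
tool_pos: [0.481, -0.0374, 0.0755]
tool_rot: [3.141, 0.001, 2.646]
contact_force: [1.1, 0.1, -0.1]
opening: 0.0133
grip_force: 25.0
```

Request:
step_arm(commands=[[0.45,0,0,0,0,0,0],[0.45,0,0,0,0,0,0],[0.45,0,0,0,0,0,0],[0.45,0,0,0,0,0,0],[0.45,0,0,1.5,0,0,0]])

```text
time: 5.75
tool_pos: [0.479, -0.0367, 0.0884]
tool_rot: [-3.14, -0.005, 2.646]
contact_force: [-0.3, -0.3, -0.2]
opening: 0.0399
grip_force: 0.0
```

Request:
step_arm(commands=[[0.45,0,0,2,0,0,0],[0.45,0,0,4,0,0,0],[0.45,0,0,6,0,0,0],[0.45,1,-0.5,6,0,0,0.1],[0.45,2,-1,6,0,0,0.2]])

```text
time: 6.17
tool_pos: [0.5016, -0.0472, 0.1519]
tool_rot: [3.141, 0.003, 2.85]
contact_force: [-0.1, 0.1, -0.8]
opening: 0.0415
grip_force: 0.0
```

Request:
step_arm(commands=[[0.45,1.2,-0.7,0,0,0,0.12],[0.45,2.4,-1.4,0,0,0,0.24],[0.45,3.6,-2.1,0,0,0,0.36],[0.45,4.97,-2.76,0,0,0,0.48],[0.45,4.97,-2.76,0,0,0,0.565]])

```text
time: 6.58
tool_pos: [0.5524, -0.076, 0.1501]
tool_rot: [-3.141, 0.001, -2.867]
contact_force: [-1.9, 0.4, 0.9]
opening: 0.0413
grip_force: 0.0
```

```bash
python3 - <<'E'
from h import *
s=observe();print(s["time"],s["tool_pos"],s["tool_rot"],s["qpos"][5])
im,o,_=masks("scene",(180,160,300,270));print(o)
B=cv2.resize(im[140:240,190:300],(660,600),interpolation=cv2.INTER_CUBIC)
cv2.imwrite("pics/k1.png",B[:,:,::-1])
E
```

```text
6.5833 [ 0.55242566 -0.07596682  0.15007227] [-3.14072075e+00  1.00721398e-03 -2.86722082e+00] -2.119044698259486
{'blue': (array([242.22222222, 185.80555556]), 36), 'green': (array([233.0625, 219.3125]), 16), 'red': (array([226.72285907, 228.6109238 ]), 1483)}
```

View pics/k1.png

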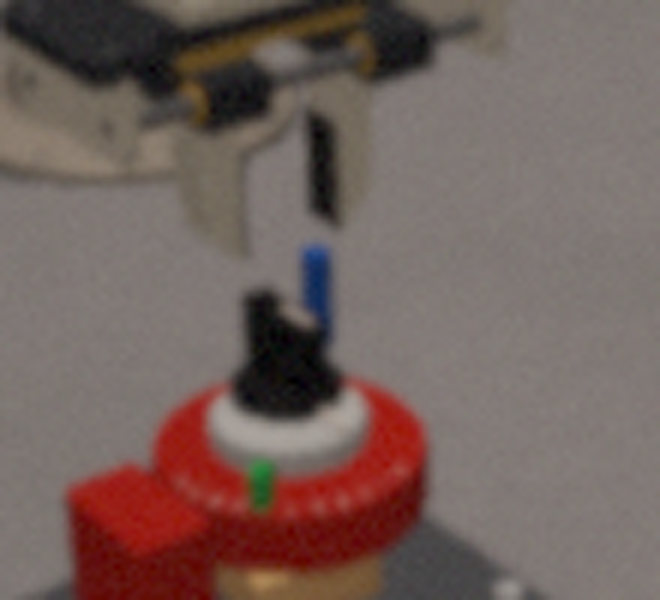

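The fingers (midpoint at about u=237.5) are centred over the knob bar (also u≈237.5), and the needle has not turned. I'll lower and pinch.

Request:
step_arm(commands=[[0.45,0,0,-1.5,0,0,0],[0.45,0,0,-3,0,0,0],[0.45,0,0,-4.5,0,0,0],[0.45,0,0,-5.8,0,0,0],[0.3,0,0,-5.8,0,0,0]])

```text
time: 7.05
tool_pos: [0.5484, -0.0741, 0.0898]
tool_rot: [3.139, -0.005, -2.874]
contact_force: [-1.2, 1.3, -0.3]
opening: 0.0381
grip_force: 0.0
```

Request:
step_arm(commands=[[0.05,0,0,0,0,0,0],[0.05,0,0,0,0,0,0],[0.05,0,0,0,0,0,0],[0.05,0,0,0,0,0,0],[0.05,0,0,0,0,0,0]], grip_force=25)

```text
time: 7.47
tool_pos: [0.5511, -0.0751, 0.0933]
tool_rot: [-3.14, 0.002, -2.872]
contact_force: [-0.4, -0.4, 1.9]
opening: 0.0137
grip_force: 24.9
```

```bash
python3 - <<'E'
from h import *
s=observe();print(s["time"],s["tool_pos"],s["tool_rot"],s["contact_force"],s["torque"],s["opening"],s["grip_force"])
E
```

```text
7.4667 [ 0.55109502 -0.07507602  0.09325295] [-3.14045126e+00  1.56561407e-03 -2.87232612e+00] [-0.40584364 -0.37237079  1.87454339] [ 0.00914414 -0.22517313  0.1501991 ] 0.01373382787748753 24.92287516593933
```

Request:
step_arm(commands=[[0.05,0,0,0,0,0,-0.08],[0.05,0,0,0,0,0,-0.16],[0.05,0,0,0,0,0,-0.24],[0.05,0,0,0,0,0,-0.32],[0.05,0,0,0,0,0,-0.4]])

```text
time: 7.88
tool_pos: [0.5511, -0.075, 0.0932]
tool_rot: [-3.141, 0.002, 3.007]
contact_force: [-1.0, -0.3, 2.3]
opening: 0.0139
grip_force: 24.9
```

Request:
step_arm(commands=[[0.05,0,0,0,0,0,-0.08],[0.05,0,0,0,0,0,-0.16],[0.05,0,0,0,0,0,-0.24],[0.05,0,0,0,0,0,-0.32],[0.05,0,0,0,0,0,-0.41]])

```text
time: 8.3
tool_pos: [0.5511, -0.075, 0.0932]
tool_rot: [3.141, 0.002, 2.597]
contact_force: [0.5, -0.0, 1.8]
opening: 0.0139
grip_force: 24.9
```

Request:
step_arm(commands=[[0.05,0,0,0,0,0,0],[0.05,0,0,0,0,0,0],[0.05,0,0,0,0,0,0],[0.05,0,0,0,0,0,0],[0.05,0,0,0,0,0,0]])

```text
time: 8.72
tool_pos: [0.5511, -0.075, 0.093]
tool_rot: [3.141, 0.002, 2.602]
contact_force: [0.8, -0.3, 5.5]
opening: 0.0136
grip_force: 25.0
```

Request:
step_arm(commands=[[0.45,0,0,0,0,0,0],[0.45,0,0,0,0,0,0],[0.45,0,0,0,0,0,0],[0.45,0,0,1.5,0,0,0],[0.45,0,0,4,0,0,0]])

```text
time: 9.13
tool_pos: [0.5482, -0.0741, 0.1298]
tool_rot: [-3.14, -0.007, 2.601]
contact_force: [-0.1, -0.3, 1.2]
opening: 0.0401
grip_force: 0.0
```

Request:
step_arm(commands=[[0.45,0,0,3.5,0,0,0],[0.45,-1,4,3.5,0,0,0],[0.45,-2,8,3.5,0,0,0],[0.45,-3,12,3.5,0,0,0],[0.45,-4,16,3.5,0,0,0]])

```text
time: 9.55
tool_pos: [0.5094, 0.0866, 0.1671]
tool_rot: [-3.141, -0.001, 2.6]
contact_force: [0.9, 0.3, 0.9]
opening: 0.0411
grip_force: 0.0
```

Request:
step_arm(commands=[[0.45,-1,4,0,0,0,0],[0.45,-3,8,0,0,0,0],[0.45,-5,12,0,0,0,0],[0.45,-7,15,0,0,0,0],[0.45,-8,18,0,0,0,0]])

```text
time: 9.97
tool_pos: [0.4273, 0.2671, 0.167]
tool_rot: [-3.14, -0.002, 2.602]
contact_force: [1.3, -0.2, -0.3]
opening: 0.0411
grip_force: 0.0
```

```bash
python3 - <<'E'
from h import *
s=observe();print(s["time"],s["tool_pos"],s["tool_rot"])
ims=[read_camera("top").astype(float) for _ in range(8)]
b=read_camera("scene")
a=np.mean(ims,0).astype(np.uint8); cv2.imwrite("pics/topavg.png",a[:,:,::-1])
_,o,_=masks("top",(265,195,360,275));print(o)
A=cv2.resize(a[203:263,272:332],(480,480),interpolation=cv2.INTER_CUBIC)
B=cv2.resize(b[185:235,215:260],(310,344),interpolation=cv2.INTER_CUBIC)
B=cv2.copyMakeBorder(B,0,136,0,0,cv2.BORDER_CONSTANT)
cv2.imwrite("pics/n1.png",np.hstack([A,B])[:,:,::-1])
E
```

```text
9.9667 [0.4273224  0.26707213 0.16698091] [-3.14014978e+00 -1.81861751e-03  2.60244504e+00]
{'blue': (array([296.        , 256.29166667]), 24), 'green': (array([315.33333333, 216.83333333]), 12), 'red': (array([312.76923077, 231.6913215 ]), 1014)}
```

View pics/n1.png

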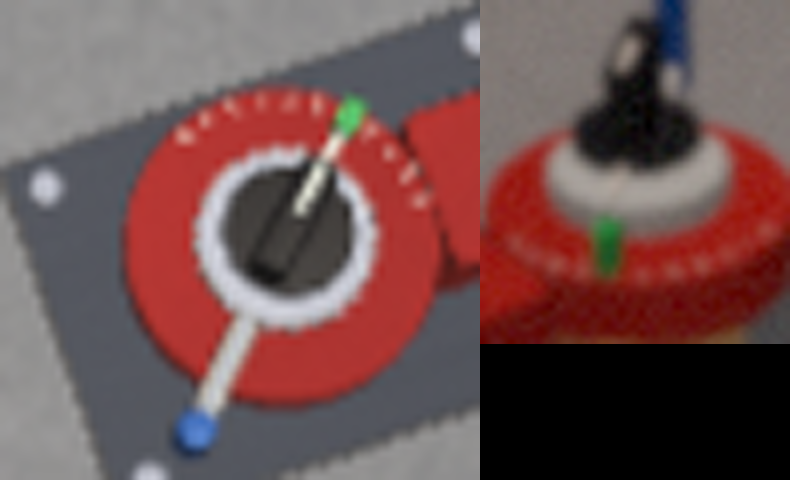

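The needle line (about 60.5° in the crop) meets the green mark (about 60.8°), so the needle is on it, with the lever at the crop's lower left. Next I'll go back to the handle.

Request:
step_arm(commands=[[0.45,1,-4,0,0,0,0.02],[0.45,2,-8,0,0,0,0.044],[0.45,2.8,-12,0,0,0,0.044],[0.45,3.4,-16,0,0,0,0.044],[0.45,4,-20,0,0,0,0.044]])

```text
time: 10.88
tool_pos: [0.4705, 0.0627, 0.1674]
tool_rot: [3.141, 0.0, 2.644]
contact_force: [1.2, -0.3, 0.6]
opening: 0.0411
grip_force: 0.0
```

Request:
step_arm(commands=[[0.45,0.4,-4,0,0,0,0],[0.45,0.8,-7,0,0,0,0],[0.45,1,-10.2,0,0,0,0],[0.45,1,-10.2,0,0,0,0],[0.45,1,-10.2,0,0,0,0]])

```text
time: 11.3
tool_pos: [0.4804, -0.0388, 0.1672]
tool_rot: [3.141, -0.0, 2.64]
contact_force: [0.6, -0.4, 0.5]
opening: 0.0412
grip_force: 0.0
```

Request:
step_arm(commands=[[0.45,0,0.1,-2,0,0,0],[0.45,0,0.1,-4,0,0,0],[0.45,0,0.1,-6,0,0,0],[0.45,0,0.1,-8,0,0,0],[0.45,0,0.1,-9.2,0,0,0]])

```text
time: 11.72
tool_pos: [0.4793, -0.0344, 0.0736]
tool_rot: [-3.141, -0.003, 2.646]
contact_force: [-0.6, -0.1, -1.2]
opening: 0.0418
grip_force: 0.0
```

Request:
step_arm(commands=[[0.3,0,0,0,0,0,0],[0.05,0,0,0,0,0,0],[0.05,0,0,0,0,0,0],[0.05,0,0,0,0,0,0],[0.05,0,0,0,0,0,0]])

```text
time: 12.13
tool_pos: [0.4809, -0.036, 0.0763]
tool_rot: [3.142, 0.002, 2.645]
contact_force: [0.3, 1.1, 3.3]
opening: 0.0136
grip_force: 25.0
```

Request:
step_arm(commands=[[0.05,0,0,0,0,0,0],[0.05,0,0,0,0,0,0],[0.05,0,0,0,0,0,0]])

```text
time: 12.38
tool_pos: [0.481, -0.0359, 0.0763]
tool_rot: [3.141, 0.002, 2.645]
contact_force: [-1.3, -0.3, 6.1]
opening: 0.0131
grip_force: 25.0
```

```bash
python3 - <<'E'
from h import *
s=observe();print(s["time"],s["tool_pos"],s["tool_rot"],s["contact_force"],s["opening"])
C=np.array([.5508,-.0752]);p=s["tool_pos"][:2]-C;print(np.hypot(*p),np.arctan2(p[1],p[0]))
for k in range(9):
    f=2.645-.15*k if k<0 else None
def rows(phi,dts,r=.0795):
    for t in dts: print([.05,float(round(100*r*(np.cos(phi+t)-np.cos(phi)),2)),float(round(100*r*(np.sin(phi+t)-np.sin(phi)),2)),0,0,0,round(t,3)],end=", ")
    print()
for k in range(3): rows(2.645-.25*k,[-.05,-.1,-.15,-.2,-.25])
for k in range(9): print(round(1.895-.15*k,3)); rows(1.895-.15*k,[-.03,-.06,-.09,-.12,-.15])
E
```

```text
12.3833 [ 0.48097313 -0.03593214  0.07630976] [3.14108669e+00 1.62550527e-03 2.64467235e+00] [-1.33326551 -0.33210674  6.09166013] 0.013109127859495978
0.08011090415913276 2.6293092876885753
[0.05, 0.2, 0.34, 0, 0, 0, -0.05], [0.05, 0.41, 0.68, 0, 0, 0, -0.1], [0.05, 0.64, 1.0, 0, 0, 0, -0.15], [0.05, 0.89, 1.31, 0, 0, 0, -0.2], [0.05, 1.15, 1.61, 0, 0, 0, -0.25], 
[0.05, 0.28, 0.28, 0, 0, 0, -0.05], [0.05, 0.57, 0.56, 0, 0, 0, -0.1], [0.05, 0.87, 0.81, 0, 0, 0, -0.15], [0.05, 1.19, 1.05, 0, 0, 0, -0.2], [0.05, 1.52, 1.28, 0, 0, 0, -0.25], 
[0.05, 0.34, 0.21, 0, 0, 0, -0.05], [0.05, 0.69, 0.4, 0, 0, 0, -0.1], [0.05, 1.05, 0.57, 0, 0, 0, -0.15], [0.05, 1.41, 0.72, 0, 0, 0, -0.2], [0.05, 1.79, 0.86, 0, 0, 0, -0.25], 
1.895
[0.05, 0.23, 0.07, 0, 0, 0, -0.03], [0.05, 0.46, 0.14, 0, 0, 0, -0.06], [0.05, 0.69, 0.2, 0, 0, 0, -0.09], [0.05, 0.92, 0.25, 0, 0, 0, -0.12], [0.05, 1.15, 0.29, 0, 0, 0, -0.15], 
1.745
[0.05, 0.24, 0.04, 0, 0, 0, -0.03], [0.05, 0.47, 0.07, 0, 0, 0, -0.06], [0.05, 0.71, 0.09, 0, 0, 0, -0.09], [0.05, 0.95, 0.11, 0, 0, 0, -0.12], [0.05, 1.19, 0.12, 0, 0, 0, -0.15], 
1.
[... 632 characters left out ...]
, 0, 0, -0.06], [0.05, 0.64, -0.32, 0, 0, 0, -0.09], [0.05, 0.84, -0.45, 0, 0, 0, -0.12], [0.05, 1.05, -0.57, 0, 0, 0, -0.15], 
0.995
[0.05, 0.2, -0.13, 0, 0, 0, -0.03], [0.05, 0.39, -0.27, 0, 0, 0, -0.06], [0.05, 0.58, -0.42, 0, 0, 0, -0.09], [0.05, 0.77, -0.57, 0, 0, 0, -0.12], [0.05, 0.95, -0.72, 0, 0, 0, -0.15], 
0.845
[0.05, 0.18, -0.16, 0, 0, 0, -0.03], [0.05, 0.35, -0.33, 0, 0, 0, -0.06], [0.05, 0.51, -0.5, 0, 0, 0, -0.09], [0.05, 0.67, -0.67, 0, 0, 0, -0.12], [0.05, 0.83, -0.86, 0, 0, 0, -0.15], 
0.695
[0.05, 0.15, -0.19, 0, 0, 0, -0.03], [0.05, 0.29, -0.38, 0, 0, 0, -0.06], [0.05, 0.43, -0.57, 0, 0, 0, -0.09], [0.05, 0.57, -0.77, 0, 0, 0, -0.12], [0.05, 0.69, -0.97, 0, 0, 0, -0.15],
```

Request:
step_arm(commands=[[0.05,0.2,0.34,0.12,0,0,-0.05],[0.05,0.41,0.68,0.12,0,0,-0.1],[0.05,0.64,1.0,0.12,0,0,-0.15],[0.05,0.89,1.31,0.12,0,0,-0.2],[0.05,1.15,1.61,0.12,0,0,-0.25]])

```text
time: 12.8
tool_pos: [0.4922, -0.0203, 0.0764]
tool_rot: [-3.141, 0.001, 2.392]
contact_force: [-0.3, -5.2, -4.4]
opening: 0.0131
grip_force: 25.0
```

Request:
step_arm(commands=[[0.05,0.17,0.17,0,0,0,-0.03],[0.05,0.34,0.34,0,0,0,-0.06],[0.05,0.51,0.5,0,0,0,-0.09],[0.05,0.69,0.66,0,0,0,-0.12],[0.05,0.87,0.81,0,0,0,-0.15]])

```text
time: 13.22
tool_pos: [0.5008, -0.0123, 0.0764]
tool_rot: [-3.141, 0.001, 2.244]
contact_force: [0.2, -3.9, -3.1]
opening: 0.0129
grip_force: 25.0
```

```bash
cat >> h.py <<'E'
def tang(C=np.array([.5508,-.0752])):
    s=observe();p=s["tool_pos"][:2]-C;ph=np.arctan2(p[1],p[0]);f=s["contact_force"][:2]
    print("phi",ph,"r",np.hypot(*p),"Ft",-f@[np.sin(ph),-np.cos(ph)],"Fr",f@p/np.hypot(*p))
def rows(phi,dts,r=.0795):
    for t in dts: print([.05,float(round(100*r*(np.cos(phi+t)-np.cos(phi)),2)),float(round(100*r*(np.sin(phi+t)-np.sin(phi)),2)),0,0,0,round(t,3)],end=", ")
    print()
E
python3 -c "
from h import *
tang()
for k in range(3): rows(2.245-.15*k,[-.03,-.06,-.09,-.12,-.15])"
```

```text
phi 2.242453383045043 r 0.08032841176563996 Ft 2.2934863381349726 Fr -3.173824164714995
[0.05, 0.19, 0.15, 0, 0, 0, -0.03], [0.05, 0.38, 0.29, 0, 0, 0, -0.06], [0.05, 0.58, 0.42, 0, 0, 0, -0.09], [0.05, 0.78, 0.55, 0, 0, 0, -0.12], [0.05, 0.98, 0.67, 0, 0, 0, -0.15], 
[0.05, 0.21, 0.12, 0, 0, 0, -0.03], [0.05, 0.42, 0.23, 0, 0, 0, -0.06], [0.05, 0.63, 0.33, 0, 0, 0, -0.09], [0.05, 0.85, 0.43, 0, 0, 0, -0.12], [0.05, 1.07, 0.52, 0, 0, 0, -0.15], 
[0.05, 0.22, 0.08, 0, 0, 0, -0.03], [0.05, 0.45, 0.16, 0, 0, 0, -0.06], [0.05, 0.68, 0.23, 0, 0, 0, -0.09], [0.05, 0.91, 0.29, 0, 0, 0, -0.12], [0.05, 1.14, 0.35, 0, 0, 0, -0.15],
```

Request:
step_arm(commands=[[0.05,0.19,0.15,0,0,0,-0.03],[0.05,0.38,0.29,0,0,0,-0.06],[0.05,0.58,0.42,0,0,0,-0.09],[0.05,0.78,0.55,0,0,0,-0.12],[0.05,0.98,0.67,0,0,0,-0.15]])

```text
time: 13.63
tool_pos: [0.5105, -0.0056, 0.0764]
tool_rot: [-3.141, 0.001, 2.093]
contact_force: [0.2, -4.2, -2.4]
opening: 0.0135
grip_force: 25.0
```

Request:
step_arm(commands=[[0.05,0.21,0.12,0,0,0,-0.03],[0.05,0.42,0.23,0,0,0,-0.06],[0.05,0.63,0.33,0,0,0,-0.09],[0.05,0.85,0.43,0,0,0,-0.12],[0.05,1.07,0.52,0,0,0,-0.15]])

```text
time: 14.05
tool_pos: [0.521, -0.0004, 0.0764]
tool_rot: [-3.141, 0.001, 1.944]
contact_force: [-1.7, -3.7, -1.8]
opening: 0.013
grip_force: 25.0
```

```bash
python3 -c "
from h import *
tang()"
```

```text
phi 1.9495997031664047 r 0.08048971634708312 Ft 2.988812659156703 Fr -2.841116434403304
```

Request:
step_arm(commands=[[0.05,0.22,0.08,0,0,0,-0.03],[0.05,0.45,0.16,0,0,0,-0.06],[0.05,0.68,0.23,0,0,0,-0.09],[0.05,0.91,0.29,0,0,0,-0.12],[0.05,1.14,0.35,0,0,0,-0.15]])

```text
time: 14.47
tool_pos: [0.532, 0.0031, 0.0764]
tool_rot: [-3.14, 0.001, 1.794]
contact_force: [-1.7, -3.6, -0.3]
opening: 0.013
grip_force: 25.0
```

```bash
python3 -c "
from h import *
tang()
for k in range(6): rows(1.795-.15*k,[-.03,-.06,-.09,-.12,-.15])"
```

```text
phi 1.806423211886986 r 0.08049466652886007 Ft 2.4888291638097684 Fr -3.0687912711166816
[0.05, 0.23, 0.05, 0, 0, 0, -0.03], [0.05, 0.47, 0.09, 0, 0, 0, -0.06], [0.05, 0.7, 0.13, 0, 0, 0, -0.09], [0.05, 0.94, 0.16, 0, 0, 0, -0.12], [0.05, 1.18, 0.18, 0, 0, 0, -0.15], 
[0.05, 0.24, 0.01, 0, 0, 0, -0.03], [0.05, 0.48, 0.02, 0, 0, 0, -0.06], [0.05, 0.71, 0.02, 0, 0, 0, -0.09], [0.05, 0.95, 0.01, 0, 0, 0, -0.12], [0.05, 1.19, -0.0, 0, 0, 0, -0.15], 
[0.05, 0.24, -0.02, 0, 0, 0, -0.03], [0.05, 0.47, -0.05, 0, 0, 0, -0.06], [0.05, 0.71, -0.09, 0, 0, 0, -0.09], [0.05, 0.94, -0.13, 0, 0, 0, -0.12], [0.05, 1.18, -0.18, 0, 0, 0, -0.15], 
[0.05, 0.23, -0.06, 0, 0, 0, -0.03], [0.05, 0.46, -0.12, 0, 0, 0, -0.06], [0.05, 0.69, -0.19, 0, 0, 0, -0.09], [0.05, 0.91, -0.27, 0, 0, 0, -0.12], [0.05, 1.14, -0.35, 0, 0, 0, -0.15], 
[0.05, 0.22, -0.09, 0, 0, 0, -0.03], [0.05, 0.44, -0.19, 0, 0, 0, -0.06], [0.05, 0.65, -0.29, 0, 0, 0, -0.09], [0.05, 0.86, -0.4, 0, 0, 0, -0.12], [0.05, 1.07, -0.52, 0, 0, 0, -0.15], 
[0.05, 0.2, -0.12, 0, 0, 0, -0.03], [0.05, 0.41, -0.25, 0, 0, 0, -0.06], [0.05, 0.6, -0.39, 0, 0, 0, -0.09], [0.05, 0.79, -0.53, 0, 0, 0, -0.12], [0.05, 0.98, -0.67, 0, 0, 0, -0.15],
```

Still slack (about 3 N), so I continue one short arc at a time.

Request:
step_arm(commands=[[0.05,0.23,0.05,0,0,0,-0.03],[0.05,0.47,0.09,0,0,0,-0.06],[0.05,0.7,0.13,0,0,0,-0.09],[0.05,0.94,0.16,0,0,0,-0.12],[0.05,1.18,0.18,0,0,0,-0.15]])

```text
time: 14.88
tool_pos: [0.5433, 0.005, 0.0764]
tool_rot: [-3.139, 0.001, 1.644]
contact_force: [-3.6, -3.3, 2.5]
opening: 0.0134
grip_force: 25.0
```

Request:
step_arm(commands=[[0.05,0.24,0.01,0,0,0,-0.03],[0.05,0.48,0.02,0,0,0,-0.06],[0.05,0.71,0.02,0,0,0,-0.09],[0.05,0.95,0.01,0,0,0,-0.12],[0.05,1.19,0,0,0,0,-0.15]])

```text
time: 15.3
tool_pos: [0.5548, 0.0053, 0.0764]
tool_rot: [-3.138, 0.001, 1.494]
contact_force: [-5.6, -1.9, 3.3]
opening: 0.0131
grip_force: 25.0
```

```bash
python3 -c "
from h import *
tang()"
```

```text
phi 1.5215456985464755 r 0.08060121918390287 Ft 5.527087877567794 Fr -2.201332460465448
```

Request:
step_arm(commands=[[0.05,0.24,-0.02,0,0,0,-0.03],[0.05,0.47,-0.05,0,0,0,-0.06],[0.05,0.71,-0.09,0,0,0,-0.09],[0.05,0.94,-0.13,0,0,0,-0.12],[0.05,1.18,-0.18,0,0,0,-0.15]])

```text
time: 15.72
tool_pos: [0.5661, 0.0039, 0.0765]
tool_rot: [-3.138, 0.001, 1.344]
contact_force: [-6.5, 0.2, 4.3]
opening: 0.0129
grip_force: 25.0
```

```bash
python3 -c "
from h import *
tang()"
```

```text
phi 1.3791774611300016 r 0.08054707488310978 Ft 6.390567253292387 Fr -1.0389322680827529
```

Request:
step_arm(commands=[[0.05,0.23,-0.06,0,0,0,-0.03],[0.05,0.46,-0.12,0,0,0,-0.06],[0.05,0.69,-0.19,0,0,0,-0.09],[0.05,0.91,-0.27,0,0,0,-0.12],[0.05,1.14,-0.35,0,0,0,-0.15]])

```text
time: 16.13
tool_pos: [0.5774, 0.0008, 0.0765]
tool_rot: [-3.137, 0.001, 1.194]
contact_force: [-6.6, 1.4, 4.4]
opening: 0.0135
grip_force: 25.0
```

```bash
python3 -c "
from h import *
tang()"
```

```text
phi 1.2337453066604667 r 0.08056778615057973 Ft 6.667310232664432 Fr -0.8816659327198489
```

Request:
step_arm(commands=[[0.05,0.22,-0.09,0,0,0,-0.03],[0.05,0.44,-0.19,0,0,0,-0.06],[0.05,0.65,-0.29,0,0,0,-0.09]])

```text
time: 16.38
tool_pos: [0.5839, -0.0017, 0.0765]
tool_rot: [-3.137, 0.001, 1.104]
contact_force: [-7.2, 3.2, 4.4]
opening: 0.0132
grip_force: 25.0
```

```bash
python3 -c "
from h import *
tang()
for k in range(2): rows(1.105-.09*k,[-.03,-.06,-.09])"
```

```text
phi 1.1476966469969854 r 0.08058654133252437 Ft 7.85075014591691 Fr -0.05098585917996043
[0.05, 0.21, -0.11, 0, 0, 0, -0.03], [0.05, 0.42, -0.23, 0, 0, 0, -0.06], [0.05, 0.62, -0.35, 0, 0, 0, -0.09], 
[0.05, 0.2, -0.13, 0, 0, 0, -0.03], [0.05, 0.4, -0.26, 0, 0, 0, -0.06], [0.05, 0.59, -0.4, 0, 0, 0, -0.09],
```

Request:
step_arm(commands=[[0.05,0.21,-0.11,0,0,0,-0.03],[0.05,0.42,-0.23,0,0,0,-0.06],[0.05,0.62,-0.35,0,0,0,-0.09]])

```text
time: 16.63
tool_pos: [0.5901, -0.005, 0.0765]
tool_rot: [-3.137, 0.001, 1.014]
contact_force: [-5.9, 2.6, 4.2]
opening: 0.0131
grip_force: 25.0
```

```bash
python3 -c "
from h import *
tang()"
```

```text
phi 1.0600594575758626 r 0.08048314489267215 Ft 6.385063703697757 Fr -0.6025168340297439
```

Request:
step_arm(commands=[[0.05,0.2,-0.13,0,0,0,-0.03],[0.05,0.4,-0.26,0,0,0,-0.06]])

```text
time: 16.8
tool_pos: [0.594, -0.0073, 0.0765]
tool_rot: [-3.137, 0.001, 0.954]
contact_force: [-5.2, 4.1, 5.1]
opening: 0.0132
grip_force: 25.0
```

```bash
python3 -c "
from h import *
tang()"
```

```text
phi 1.0041958752523024 r 0.08050013489946445 Ft 6.620521051769539 Fr 0.6351875383493949
```

From the steady readings the bite was near 1.62 rad, so the ring is now about 0.6 rad past it. I'll release, rise and check.

Request:
step_arm(commands=[[0.45,0,0,0,0,0,0],[0.45,0,0,0,0,0,0],[0.45,0,0,0,0,0,0],[0.45,0,0,0,0,0,0],[0.45,0,0,2,0,0,0]])

```text
time: 17.22
tool_pos: [0.5938, -0.0085, 0.0932]
tool_rot: [-3.135, 0.003, 0.955]
contact_force: [0.1, 0.2, 0.2]
opening: 0.0395
grip_force: 0.0
```

Request:
step_arm(commands=[[0.45,0,0,2.5,0,0,0],[0.45,0,0,5,0,0,0],[0.45,0,0,7.5,0,0,0],[0.45,-1,4,7.5,0,0,0],[0.45,-3,8,7.5,0,0,0]])

```text
time: 17.63
tool_pos: [0.5698, 0.068, 0.1732]
tool_rot: [3.137, -0.003, 0.951]
contact_force: [0.1, 0.8, -0.5]
opening: 0.0415
grip_force: 0.0
```

Request:
step_arm(commands=[[0.45,-3,3,0,0,0,0],[0.45,-6,6,0,0,0,0],[0.45,-8,10,0,0,0,0],[0.45,-10,14,0,0,0,0],[0.45,-12,17,0,0,0,0]])

```text
time: 18.05
tool_pos: [0.4479, 0.2386, 0.1719]
tool_rot: [3.141, -0.001, 0.954]
contact_force: [1.0, -0.3, 0.5]
opening: 0.041
grip_force: 0.0
```

Request:
step_arm(commands=[[0.45,0,2,0,0,0,0],[0.45,0,4,0,0,0,0],[0.45,0,4,0,0,0,0],[0.45,0,4,0,0,0,0],[0.45,0,4,0,0,0,0]])

```text
time: 18.47
tool_pos: [0.4486, 0.2764, 0.1714]
tool_rot: [3.141, 0.0, 0.955]
contact_force: [0.1, -0.9, 0.4]
opening: 0.0414
grip_force: 0.0
```

```bash
python3 - <<'E'
from h import *
s=observe();print(s["time"],s["tool_pos"],s["contact_force"])
_,o,_=masks("top",(265,195,360,275));print(o)
a=np.mean([read_camera("top").astype(float) for _ in range(8)],0)
old=cv2.imread("pics/topavg.png")[:,:,::-1].astype(float)
# needle profile: whiteness (min channel) along circles about knob axis, in new and old images
C=np.array([.5508,-.0752])
for name,im in(("old",old),("new",a)):
  w=im.min(2).astype(np.float32)
  for r in(.036,.039):
    th=np.arange(-1.2,.6,.04); P=np.array([proj("top",[C[0]+r*np.cos(t),C[1]+r*np.sin(t),.114]) for t in th]).astype(np.float32)
    v=cv2.remap(w,P[:,0].copy(),P[:,1].copy(),cv2.INTER_LINEAR).ravel(); q=np.clip(v-np.median(v)-15,0,None); print(name,r,"needle angle",(q*th).sum()/q.sum(), th[v.argmax()],v.max())
print("blue phi",atz("top",*o["blue"][0],.13)[:2]-C)
d=np.abs(a-old).mean(2); ys,xs=np.where(d>25); print(len(xs), np.histogram2d(ys,xs,[6,7],[[0,420],[0,560]])[0].astype(int))
E
```

```text
18.4667 [0.44859694 0.27644668 0.17142   ] [ 0.07484006 -0.87207402  0.38701551]
{'blue': (array([283.40909091, 216.81818182]), 22), 'green': (array([315.33333333, 216.83333333]), 12), 'red': (array([312.90224829, 232.38220919]), 1023)}
old 0.036 needle angle -0.5119995763170432 -0.4799999999999993 190.5293
old 0.039 needle angle -0.5116657551627575 -0.5199999999999994 169.24902
new 0.036 needle angle -0.5140399160548301 -0.4799999999999993 189.58252
new 0.039 needle angle -0.5116899051186198 -0.5199999999999994 169.80225
blue phi [0.04382997 0.06806472]
7042 [[   0    0    0    0    0    0    0]
 [   0    0    0    0    0    0    0]
 [   0    0    0    0    0    0    0]
 [   0 1700 1250  185    0    0    0]
 [   0 1771 1656    0    0    0    0]
 [   0  263  217    0    0    0    0]]
```

The needle has not moved (-0.51 rad before and after, on the mark). The lever rests at 1.00 rad, about 0.6 rad past the bite, and the arm is clear, so I'll hand in.

```bash
python3 -c "
from cell import *
print(hand_in())"
```

```text
the job is handed in; nothing more can be done
None
```

I handed the job in at about 19 s: the needle is on the green mark, the lock ring is tightened about 0.6 rad (35°) past my estimated bite and released, and no result was returned; the last handle readings were 6.4–6.6 N, below the 8–12 N firm band, and I put that down to the short final moves rather than a loose ring.

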